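# Clamp a circuit board with a torque-limiting crank

## Task

Get the circuit board with the finned heat sink ready for rework: set it flat on the bed of the board holder, in the middle of the bay between the clamp jaw and the stop bar with its long sides along them, and let go of it. Then turn the crank clockwise until its torque limiter slips (the effort stops rising), stop there without forcing it further, and let go, leaving the board clamped. Leave the other things on the bench where they are.

Things in the scene. Friction and masses are not known exactly. Their poses are not given: they have to be found in the camera images.
- holder: Board holder fixed to the bench: flat bed 150 x 260 mm, 12 mm thick. Origin under the bed, mid-bay; z up, x along the jaw, y from jaw to stop bar. Along y: housing with crank (-118 mm), jaw, bay, stop bar (130 x 20 mm, 14 mm tall, two screw heads 6 mm taller at its ends, parallel to the jaw). The bar's inner face is preset somewhere from y = 41 to 57 mm; its exact place is not reported.
- clamp_jaw: Steel jaw 100 (x) x 22 (y) mm, 14.5 mm tall. Origin on the bed's top at the middle of its flat pressing face (at the holder's y = -35 mm at the start); axes as the holder's. Clockwise cranking drives it along +y, 6 mm per radian, pushing the board over the bed to the stop bar, where it is clamped. The screw holds when let go.
- crank_axis (a point): Point on the crank's vertical axis, level with the middle of its knob (85 mm above the bench). Clockwise from above tightens. Turning takes a steady 5 to 8 N at the knob; after 1.0 to 3.7 rad the board is clamped and the effort rises within 0.3 rad by some 5 N, to 11 to 14 N, where the torque limiter slips: effort stays level for about 0.35 rad more. Then the limiter locks, and turning on crushes the board.
- crank_knob (a point): Centre of the crank's upright black knob: 22 mm in diameter, 40 mm tall, free to spin on its pin, 50 mm from the crank's axis, round which it moves at constant height. Its top is 23 mm above this point, the flat crank arm 17 mm below it, the housing's top 33 mm below it. At the start it points to the holder's -y side.
- board_grip (a point): Centre of the finned heat sink in the middle of a loose green circuit board. Board 100 (x) x 70 (y) x 4 mm, about 180 g, lying flat; this point is 20 mm above its underside; axes are the board's, z up. Heat sink 24 (x) x 44 (y) mm, rising 32 mm above the board's top. Parts at the ends of the 100 mm side are under 10 mm tall. Either way round will do.
- tub: Round white plastic tub, 54 mm across, 55 mm high, to be left alone. Origin at the centre of its underside.
- carton: Small cardboard box 70 x 100 x 55 mm, to be left alone. Origin at the centre of its underside.
- spool: Grey flanged spool, 50 mm across, 30 mm high, to be left alone. Origin at the centre of its underside.
- screwdriver: Screwdriver with a black handle lying on the bench, to be left alone.
- brush: Small wooden brush lying on the bench, to be left alone.
- mouse: Black domed computer mouse, 60 mm across, 34 mm high, to be left alone. Origin at the centre of its underside.
There are look-alikes about, which are no part of the job. Of the things that look like the part that bears board_grip, the largest one is meant.

How it is judged:
On the way, in this order (a step that is already met when the one before it is completed fails the run):
1. the board lies flat in the bay of the holder, in line with the jaw, let go (x of board_grip in the frame of holder between -0.015 and 0.015 m and z of board_grip in the frame of holder between 0.029 and 0.0345 m and angle between the x axis of board_grip and the x axis of holder, either way round below 0.1 rad and angle between board_grip's own z axis and vertical below 0.05 rad and y of board_grip in the frame of holder between -0.005 and 0.027 m and contact force between the fingers and board below 0.1 N), for 0.2 s.
2. the board is clamped as tight as the torque limiter gives (contact force between clamp_jaw and board above 36 N), for 0.2 s.
At the end, for the whole second after the job is handed in: The board lies flat on the holder's bed, within 15 mm of the middle along the jaw and within 0.1 rad of parallel to it, at rest, pressed by the jaw against the stop bar with more than 36 N (the torque limiter slips at about 48 N), and everything is let go (x of board_grip in the frame of holder between -0.015 and 0.015 m and z of board_grip in the frame of holder between 0.029 and 0.0345 m and angle between the x axis of board_grip and the x axis of holder, either way round below 0.1 rad and angle between board_grip's own z axis and vertical below 0.05 rad and y of board_grip in the frame of holder between -0.005 and 0.027 m and contact force between clamp_jaw and board above 36 N and linear speed of board below 0.01 m/s); the robot touches nothing.
It fails at once if the crank was forced past its slip: the jaw pressed the board with more than 80 N (contact force between clamp_jaw and board above 80 N).
It fails at once if another thing on the bench was disturbed (moved more than 30 mm) (distance of any of tub, carton, spool, screwdriver, brush, mouse from where it was at the start of the episode above 0.03 m).
It also fails if it takes over 72 s, if anything falls off the work surface, if the arm or the gripper's body presses on something with over 40 N, if the wrist force passes 120 N, or if a joint passes its speed limit or range.

## Robot

A 6-joint arm with a two-finger parallel gripper is mounted at the origin on the work surface. World frame = base frame: x ahead of the robot, y to its left, z up, the work surface at z = 0. Lengths are in m, angles in rad, forces in N, time in s.
With the tool pointing down it reaches from about 0.35 to 0.975 m from the base axis. Payload 4.9 kg.
Tool frame: the origin (TCP) lies on the mounting face of the last link; the fingertips stand 173 mm ahead of it and the grasp point (between the pads) lies 155 mm ahead of it; z points along the fingers, y is the line along which they close (so a half turn about z gives the same grasp; the last joint's range is limited). The gripper opens to 85 mm and grips with 20 to 120 N. Pads are 22 mm wide; open, the fingers measure 114 mm over their backs; the gripper's body (76 mm by 85 mm) begins 54 mm behind the grasp point. The pads swing forward as they close: fully open they stand 13 mm farther back than shut.
Start: joints at [0.989, 0.053, 1.613, -0, 1.476, -0.119], TCP at [0.279, 0.559, 0.405] pointing down, gripper open.
Joint ranges: [-3.01, 3.01], [-1.01, 2.22], [0.06, 2.58], [-1.02, 4.17], [0.09, 2.62], [-3.14, 3.14]. Speed limits (rad/s): [2.57, 2.57, 3.14, 3.14, 3.14, 3.14].

## Interface

Orientations are given as a rotation vector (axis times angle).
In Python, from station import monitor, eyes, finish_job gives the robot as it stands. The module is installed in compiled form; this text tells all that it offers.
- The arm moves only by the tool step_arm, never from a script. Its argument "commands" is a list of rows, each a list of 3 entries, a list of its own where there are three numbers: the opening in per cent of the stroke, from 0 (shut) to 100 (fully open), then the shift along the tool's x, y, z in mm, then the turn about the tool's z in degrees. In form: [[hand, [x, y, z], yaw], ...]. A call has 1 to 12 rows; each row is the pose to reach, as a shift and turn from the pose commanded when the call began, along the tool's axes at that moment; what a row does not reach only later rows make up. A row lasts 1/8 s, in which the tool goes at most 62.5 mm and 10.7 degrees, less where a joint would pass 70% of its speed; a pose out of reach is approached as far as the arm can. A call with a gripper value outside its range is refused whole. The fingers move at their own pace and stop on an object; "squeeze" is the grip in N (left out, the last holds). Time passes only in rows, so rows that repeat a pose let the fingers close. It gives the time, the measured TCP pose, the force, the opening and the grip force at its end, in the units of the state.
- monitor.get_obs(): the state, without advancing time (a new reading comes with each control period).
- eyes.get_image(name): name is "scene" or "top" or "wrist"; returns the picture (420x560x3 uint8, red, green, blue); there is no depth.
- eyes.camera_info(name): a dict with "camera_matrix" (3x3 intrinsics, pixels), "extrinsics" (4x4, takes a point from camera to world coordinates). Camera axes: x right, y down, z forward; pixel columns grow to the right and rows downward; lengths in m; the calibration is good to about 2 mm. A picture is of the moment at which its call begins: read the wrist's pose just before it. camera_info takes no time and is no camera call; for the wrist camera it gives the pose at the moment of the call.
- finish_job(): hands the job in; it is judged then, once.
The state is a dict: "t": time; "q": joint angles; "dq": joint speeds; "effort": joint torques, N m; "tool_pos": TCP position; "tool_rot": TCP orientation; "contact_force": force on the tool from outside, world axes, zero at the start; "wrist_torque": the same for the moment, N m; "opening": finger opening in m; "grip_force": force on a finger pad.
Only numpy, scipy, OpenCV 4.12 (cv2) and the standard library are available. Lean on these libraries where they do the work, as an engineer would, in place of code of your own. Each camera call takes 0.05 s, during which the arm holds its last target. There are 200 camera calls.

## Working session

There is one attempt and no reset: what is moved stays moved. The work goes in short steps, Python scripts to look and compute and a tool call to move; the robot and the scene stay as the last step left them, time stands still between calls to the robot, and variables do not carry over. Pictures are saved under pics/ and viewed, at most 10 in all, crops included, and the job is handed in when it is done.

Besides the shell and the picture viewer there is one more tool, called after "Call:" as name([rows], argument=value, ...), one row to a line, values as JSON. step_arm: Moves the arm, as the interface text tells. Its arguments: {"type":"object","properties":{"commands":{"type":"array"},"squeeze":{"type":"number"}},"required":["commands"]}

```bash
mkdir -p pics; python3 - <<'E'
from station import monitor, eyes
import cv2,numpy as np
o=monitor.get_obs()
print({k:np.round(v,3).tolist() for k,v in o.items()})
for n in ("top","scene"):
    cv2.imwrite(f"pics/{n}0.png",cv2.resize(eyes.get_image(n)[:,:,::-1],(800,600),interpolation=cv2.INTER_CUBIC))
    i=eyes.camera_info(n);print(n,i["camera_matrix"].round(1).tolist(),i["extrinsics"].round(3).tolist())
E
```

```text
{'t': 0.0, 'q': [0.989, 0.053, 1.614, 0.0, 1.476, -0.119], 'dq': [0.002, 0.0, -0.001, 0.0, -0.0, 0.001], 'effort': [-0.001, -39.371, -37.016, -0.0, 0.007, -0.0], 'tool_pos': [0.279, 0.559, 0.403], 'tool_rot': [-0.72, -3.057, 0.003], 'contact_force': [0.222, 0.37, 0.102], 'wrist_torque': [0.077, 0.063, -0.008], 'grip_force': 0.0, 'opening': 0.085}
top [[537.0, 0.0, 279.6], [0.0, 537.0, 197.8], [0.0, 0.0, 1.0]] [[-0.005, -0.987, 0.159, 0.406], [-1.0, 0.009, 0.022, 0.006], [-0.023, -0.159, -0.987, 1.344], [0.0, 0.0, 0.0, 1.0]]
scene [[405.8, 0.0, 276.4], [0.0, 405.8, 207.5], [0.0, 0.0, 1.0]] [[0.335, 0.745, -0.576, 1.216], [0.942, -0.258, 0.214, -0.226], [0.011, -0.615, -0.789, 0.898], [0.0, 0.0, 0.0, 1.0]]
```

View pics/top0.png

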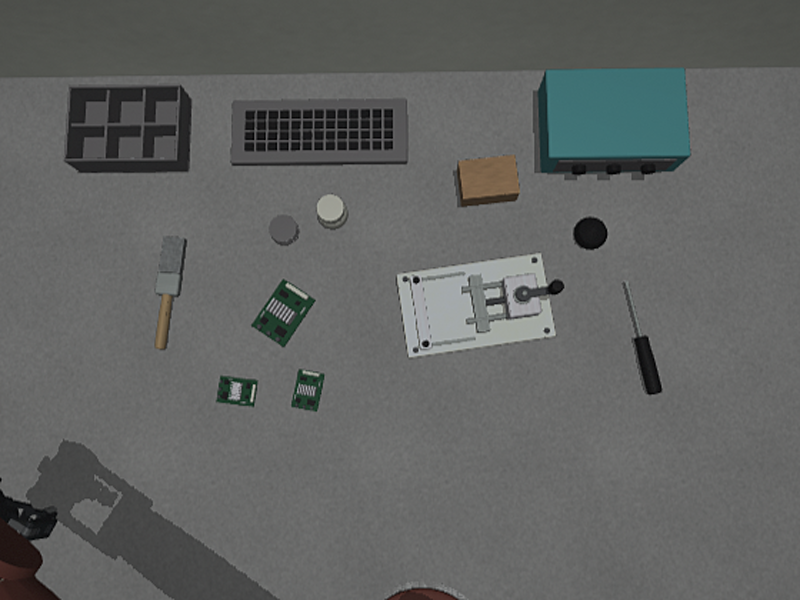

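View pics/scene0.png

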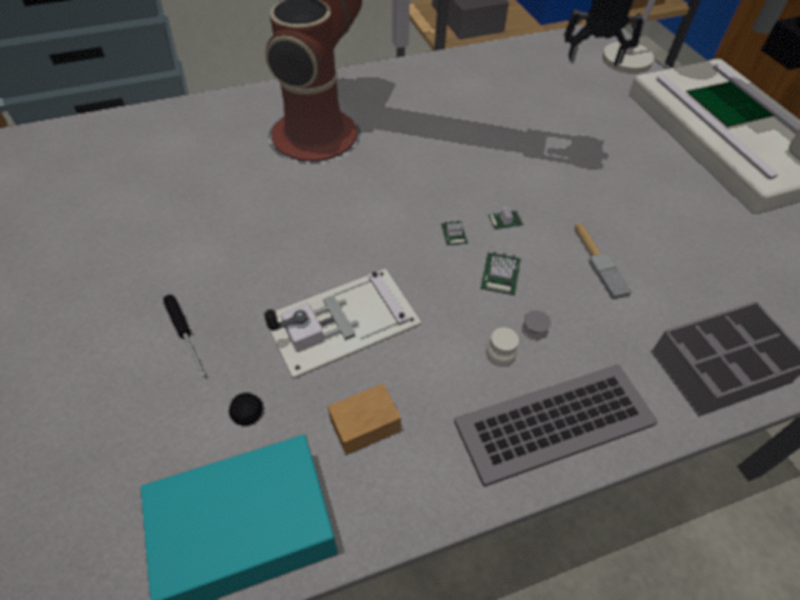

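The top view shows the large board at about (283,313), the holder's bed at (476,305) and the knob at (557,287). Two smaller look-alike boards are at (237,391) and (308,390). Next I'll enlarge both areas.

```bash
python3 - <<'E'
from station import eyes
import cv2,numpy as np
im=eyes.get_image("top")[:,:,::-1]
for n,(x,y,w,h,s) in {"b":(165,185,66,66,9),"h":(270,168,130,92,6)}.items():
    cv2.imwrite(f"pics/c{n}.png",cv2.convertScaleAbs(cv2.resize(im[y:y+h,x:x+w],None,fx=s,fy=s,interpolation=cv2.INTER_CUBIC),alpha=1.3))
E
```

```text
(no output)
```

View pics/cb.png

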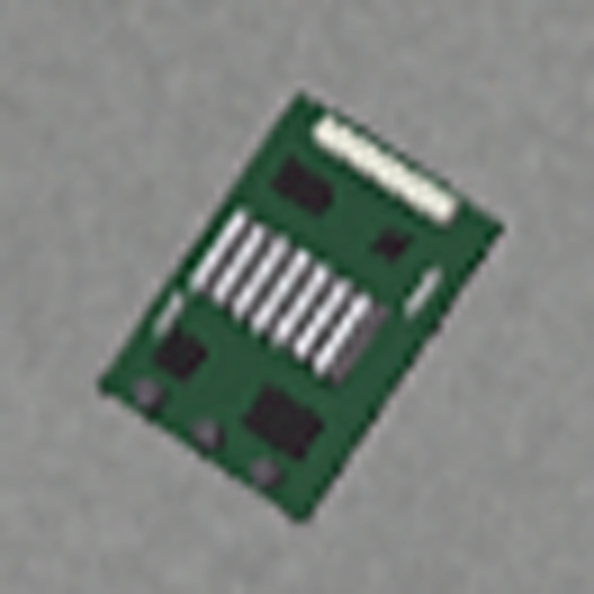

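View pics/ch.png

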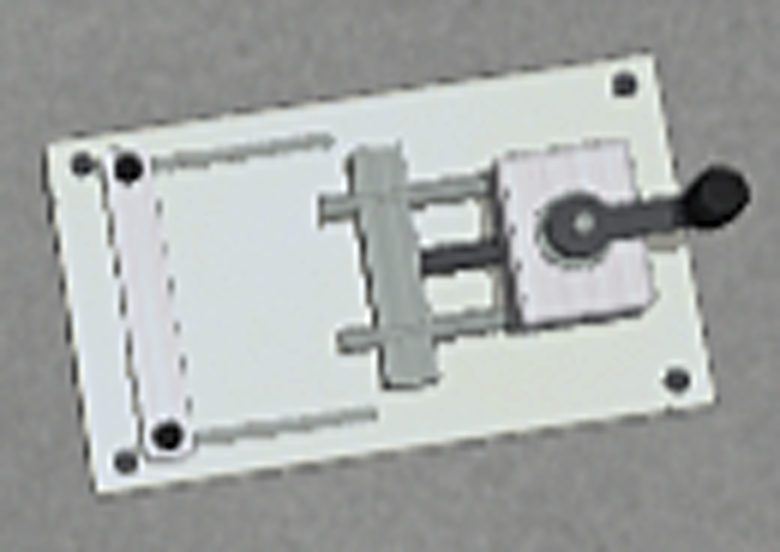

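The board's corners in its crop are (301,93), (503,229), (304,523) and (99,385). In the holder crop the bed corners are (47,146), (654,55), (716,403) and (98,492), the jaw face runs (347,150)-(383,385), the hub is at (582,222) and the knob top at (715,195).

```bash
cat > h.py <<'E'
import numpy as np
from station import eyes, monitor
from scipy.spatial.transform import Rotation as R
def ray(cam,px,z,info=None):
    i=info or eyes.camera_info(cam);K=i["camera_matrix"];T=i["extrinsics"]
    px=np.atleast_2d(px).astype(float)
    d=np.c_[px,np.ones(len(px))]@np.linalg.inv(K).T@T[:3,:3].T
    return T[:3,3]+d*((np.asarray(z)-T[2,3])/d[:,2])[:,None]
def crop(p,o,s): return np.array(o)+(np.array(p)+.5)/s-.5
E
python3 - <<'E'
from h import *
b=ray("top",crop([(301,93),(503,229),(304,523),(99,385)],(165,185),9),.004)[:,:2]
c=b.mean(0);e=(b[0]+b[1]-b[2]-b[3])/2
print("board",b.round(4).tolist(),c,"xlen",np.hypot(*e),"yaw",np.degrees(np.arctan2(e[1],e[0])),"ylen",np.hypot(*((b[0]+b[3]-b[1]-b[2])/2)))
f=ray("top",crop([(240,212),(383,305),(336,382),(192,290)],(165,185),9),.036)[:,:2];print("sink",f.mean(0))
H=ray("top",crop([(47,146),(654,55),(716,403),(98,492)],(270,168),6),.012)[:,:2]
ey=(H[0]+H[3]-H[1]-H[2])/2;ex=(H[0]+H[1]-H[2]-H[3])/2
print("bed",H.mean(0),np.hypot(*ey),np.hypot(*ex),np.degrees([np.arctan2(-ey[0],ey[1]),np.arctan2(ex[1],ex[0])]))
def q(n,p,z):
    w=ray("top",crop(p,(270,168),6),z)[:,:2];print(n,w.round(4).tolist(),"rel bedcentre x,y",((w-H.mean(0))@np.c_[ex/np.hypot(*ex),ey/np.hypot(*ey)]).round(4).tolist());return w
q("jawface top",[(347,150),(383,385)],.0265)
q("bar inner",[(148,150),(190,445)],.026)
q("bar inner bottom",[(157,200),(188,405)],.012)
q("hub",[(582,222)],.075);q("knob top",[(715,195)],.108)
q("screws",[(128,168),(168,435)],.032)
print(R.from_rotvec(monitor.get_obs()["tool_rot"]).as_matrix().round(3))
i=eyes.camera_info("wrist");print(i["camera_matrix"][0,0],i["extrinsics"].round(3).tolist())
E
```

```text
board [[0.6308, 0.2427], [0.5916, 0.1851], [0.5095, 0.2396], [0.5485, 0.2979]] [0.57009937 0.24134603] xlen 0.0987718813031922 yaw -33.715327106344546 ylen 0.06990265229910293
sink [0.56883162 0.23968147]
bed [ 0.58049294 -0.09686986] 0.25745380048897926 0.1470954646051448 [7.94499524 7.95841443]
jawface top [[0.6298, -0.0838], [0.5322, -0.0966]] rel bedcentre x,y [[0.0507, 0.0061], [-0.0478, 0.0069]]
bar inner [[0.6307, -0.0015], [0.5082, -0.0174]] rel bedcentre x,y [[0.0629, 0.0875], [-0.0606, 0.0887]]
bar inner bottom [[0.6118, -0.0051], [0.5259, -0.017]] rel bedcentre x,y [[0.0437, 0.0866], [-0.043, 0.0866]]
hub [[0.5917, -0.173]] rel bedcentre x,y [[0.0006, -0.0769]]
knob top [[0.597, -0.2199]] rel bedcentre x,y [[-0.0007, -0.1241]]
screws [[0.6222, 0.0069], [0.5119, -0.0084]] rel bedcentre x,y [[0.0557, 0.097], [-0.0557, 0.0971]]
[[-0.895  0.446 -0.001]
 [ 0.446  0.895 -0.001]
 [ 0.    -0.002 -1.   ]]
367.17795271540916 [[0.446, 0.862, 0.241, 0.218], [0.895, -0.429, -0.121, 0.589], [-0.001, 0.27, -0.963, 0.374], [0.0, 0.0, 0.0, 1.0]]
```

Call:
step_arm([
  [60,[-50,-20,0],10],
  [60,[-100,-39,0],20],
  [60,[-150,-58,10],30],
  [60,[-200,-78,20],40],
  [60,[-250,-97,30],50],
  [60,[-300,-116,40],60],
  [60,[-350,-136,60],70],
  [60,[-402,-155,90],80],
  [60,[-402,-155,100],90],
  [60,[-402,-155,100],97.2],
  [60,[-402,-155,100],97.2],
  [60,[-402,-155,100],97.2],
], squeeze=40)

```text
t: 1.65
tool_pos: [0.5695, 0.2412, 0.3048]
tool_rot: [2.769, 1.484, 0.0]
contact_force: [0.3, -0.5, -0.1]
opening: 0.0513
grip_force: 0.0
```

```bash
python3 - <<'E'
from h import *
import cv2
o=monitor.get_obs();i=eyes.camera_info("wrist");im=eyes.get_image("wrist")
np.savez("w1",K=i["camera_matrix"],T=i["extrinsics"])
print({k:np.round(o[k],4).tolist() for k in("t","q","tool_pos","opening","contact_force")},R.from_rotvec(o["tool_rot"]).as_matrix().round(3).tolist())
cv2.imwrite("pics/w1.png",im[:,:,::-1])
E
```

```text
{'t': 1.65, 'q': [0.2804, 0.1169, 1.7162, -0.0, 1.3083, 0.8668], 'tool_pos': [0.5695, 0.2412, 0.3048], 'opening': 0.0513, 'contact_force': [0.2721, -0.4724, -0.0974]} [[0.553, 0.833, 0.0], [0.833, -0.553, 0.0], [0.0, 0.0, -1.0]]
```

View pics/w1.png

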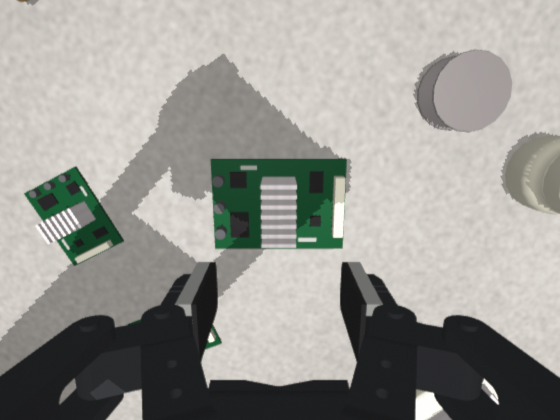

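The wrist view shows the board square to the fingers, with its corners at (211,158), (347,158), (343,248) and (215,248). I'll check where its centre is.

```bash
python3 - <<'E'
from h import *
d=np.load("w1.npz");i={"camera_matrix":d["K"],"extrinsics":d["T"]}
b=ray("",[(211,158),(347,158),(343.5,248.5),(214.5,248.5)],.004,i)[:,:2];e=(b[1]+b[2]-b[0]-b[3])/2
print(b.mean(0),np.hypot(*e),np.hypot(*((b[0]+b[1]-b[2]-b[3])/2)),np.degrees(np.arctan2(e[1],e[0])))
o=monitor.get_obs();M=R.from_rotvec(o["tool_rot"]).as_matrix()
for c in (b.mean(0),np.array([.5695,.2405])): print((M.T@np.r_[c-o["tool_pos"][:2],.183-o["tool_pos"][2]]*1000).round(1))
E
```

```text
[0.57006301 0.23997329] 0.10073345011712187 0.07092119876101156 -33.54588551993868
[ -0.8   1.2 121.9]
[ -0.7   0.4 121.9]
```

Call:
step_arm([
  [60,[-0.7,0.8,40],-0.3],
  [60,[-0.7,0.8,80],-0.3],
  [60,[-0.7,0.8,105],-0.3],
  [60,[-0.7,0.8,115],-0.3],
  [60,[-0.7,0.8,122],-0.3],
  [60,[-0.7,0.8,122],-0.3],
  [0,[-0.7,0.8,122],-0.3],
  [0,[-0.7,0.8,122],-0.3],
  [0,[-0.7,0.8,122],-0.3],
  [0,[-0.7,0.8,122],-0.3],
  [0,[-0.7,0.8,122],-0.3],
  [0,[-0.7,0.8,122],-0.3],
], squeeze=40)

```text
t: 3.2
tool_pos: [0.5704, 0.2403, 0.1841]
tool_rot: [2.766, 1.489, 0.003]
contact_force: [-1.6, 0.3, 5.1]
opening: 0.0232
grip_force: 41.6
```

Call:
step_arm([
  [0,[0,0,-30],0],
  [0,[0,0,-70],0],
  [0,[-20,13,-100],0],
  [0,[-60,40,-100],-8],
  [0,[-100,67,-100],-16],
  [0,[-140,95,-100],-24],
  [0,[-180,122,-100],-32],
  [0,[-220,149,-100],-38],
  [0,[-240.8,163.2,-100],-41.4],
  [0,[-240.8,163.2,-80],-41.4],
  [0,[-240.8,163.2,-70],-41.4],
  [0,[-240.8,163.2,-70],-41.4],
])

```text
t: 4.7
tool_pos: [0.5725, -0.0496, 0.2501]
tool_rot: [-2.057, -2.369, 0.003]
contact_force: [0.4, -0.2, -2.2]
opening: 0.0235
grip_force: 40.6
```

```bash
python3 - <<'E'
from h import *
import cv2
o=monitor.get_obs();i=eyes.camera_info("wrist");im=eyes.get_image("wrist");t=eyes.get_image("top")
np.savez("w2",K=i["camera_matrix"],T=i["extrinsics"])
print({k:np.round(o[k],4).tolist() for k in("t","q","tool_pos","tool_rot","opening","contact_force","grip_force")})
cv2.imwrite("pics/w2.png",im[:,:,::-1])
E
```

```text
{'t': 4.7, 'q': [-0.216, 0.0811, 1.8541, 0.0002, 1.2111, -0.3565], 'tool_pos': [0.5725, -0.0496, 0.2501], 'tool_rot': [-2.0574, -2.3687, 0.0033], 'opening': 0.0235, 'contact_force': [0.3554, -0.2271, -2.2395], 'grip_force': 40.5508}
```

View pics/w2.png

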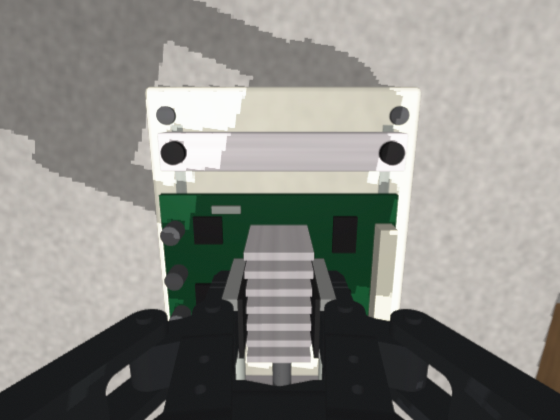

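Seen from the wrist, the held board's far edge runs (160,194)-(398,194), the bar's inner edge is at row 171 and the screw heads are at (173,153) and (392,152). The far bed corners are (148,88) and (419,88).

```bash
python3 - <<'E'
from h import *
d=np.load("w2.npz");i={"camera_matrix":d["K"],"extrinsics":d["T"]}
o=monitor.get_obs();M=R.from_rotvec(o["tool_rot"]).as_matrix();print(M.round(3).tolist())
a=np.radians(7.95);ex=np.array([np.cos(a),np.sin(a)]);ey=np.array([-ex[1],ex[0]]);O=np.array([.5748,-.0560])
def q(n,p,z):
    w=ray("",p,z,i)[:,:2];e=w[1]-w[0];print(n,((w-O)@np.c_[ex,ey]*1000).round(1).tolist(),"len",np.hypot(*e)*1000,"dir",np.degrees(np.arctan2(e[1],e[0])))
q("board edge",[(160,194),(398,194)],.070)
q("screws",[(173,153),(392,152)],.032)
q("bar",[(163,171),(404,170)],.026)
q("bed far",[(148,88),(419,88)],.012)
print("tcp",(o["tool_pos"][:2]-O)@np.c_[ex,ey]*1000, M.T[:2,:2]@np.c_[ex,ey])
E
```

```text
[[-0.14, 0.99, -0.001], [0.99, 0.14, 0.0], [0.0, -0.001, -1.0]]
board edge [[-51.8, 40.9], [47.8, 41.2]] len 99.67031074745412 dir 8.146924409798476
screws [[-56.1, 53.9], [55.3, 54.7]] len 111.42654479065169 dir 8.377339340205262
bar [[-63.9, 43.7], [64.3, 44.6]] len 128.18968210868076 dir 8.369139707521374
bed far [[-72.8, 86.4], [72.9, 86.7]] len 145.72146318119945 dir 8.076098912963042
tcp [-0.59176299  6.23485664] [[-0.00178409  0.99999835]
 [ 0.99999814  0.00178434]]
```

Call:
step_arm([
  [0,[-1,1.5,20],0],
  [0,[-1,1.5,35],0],
  [0,[-1,1.5,45],0],
  [0,[-1,1.5,50],0],
  [0,[-1,1.5,52],0],
  [0,[-1,1.5,53.5],0],
  [0,[-1,1.5,53.5],0],
])

```text
t: 5.68
tool_pos: [0.5752, -0.0517, 0.1996]
tool_rot: [2.061, 2.37, 0.001]
contact_force: [-0.6, -0.2, -1.9]
opening: 0.0233
grip_force: 40.6
```

Call:
step_arm([
  [0,[0,0,1.5],0],
  [0,[0,0,2.5],0],
  [0,[0,0,3],0],
  [0,[0,0,3],0],
])

```text
t: 6.18
tool_pos: [0.575, -0.0516, 0.1962]
tool_rot: [2.061, 2.371, 0.0]
contact_force: [0.1, -0.2, -0.9]
opening: 0.0234
grip_force: 40.5
```

Call:
step_arm([
  [0,[0.5,0,0.7],0],
  [0,[0.5,0,0.7],0],
  [55,[0.5,0,0.7],0],
  [55,[0.5,0,0.7],0],
  [55,[0.5,0,0.7],0],
  [55,[0.5,0,0.7],0],
  [55,[0.5,0,-15],0],
  [55,[0.5,0,-50],0],
  [55,[0.5,0,-100],0],
  [55,[-45,0,-140],0],
  [55,[-90,0,-140],0],
  [55,[-90,0,-140],0],
])

```text
t: 7.68
tool_pos: [0.5878, -0.1432, 0.3386]
tool_rot: [2.063, 2.365, 0.001]
contact_force: [-0.6, -0.7, -1.4]
opening: 0.0469
grip_force: 0.0
```

```bash
python3 - <<'E'
from h import *
import cv2
o=monitor.get_obs();i=eyes.camera_info("wrist");im=eyes.get_image("wrist")
np.savez("w3",K=i["camera_matrix"],T=i["extrinsics"])
print({k:np.round(o[k],4).tolist() for k in("t","q","tool_pos","tool_rot","opening","contact_force","grip_force")})
cv2.imwrite("pics/w3.png",im[:,:,::-1])
E
```

```text
{'t': 7.675, 'q': [-0.3618, 0.0538, 1.7241, -0.0003, 1.3602, -0.4976], 'tool_pos': [0.5878, -0.1432, 0.3386], 'tool_rot': [2.0633, 2.3645, 0.0014], 'opening': 0.0469, 'contact_force': [-0.6349, -0.7229, -1.3578], 'grip_force': 0.0}
```

View pics/w3.png

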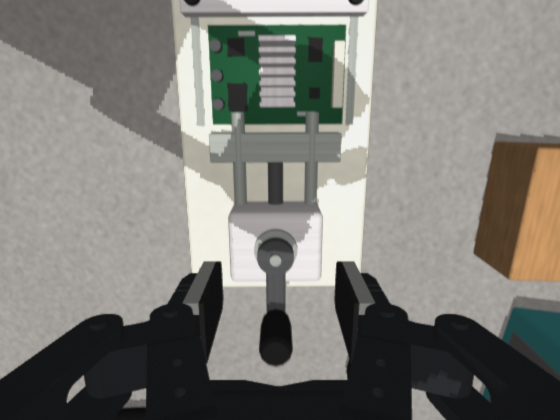

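The board lies in the bay, with corners at (209,26), (346,26), (344,124) and (214,124). The hub is at (275,260) and the knob's top at about (276,347).

```bash
python3 - <<'E'
from h import *
d=np.load("w3.npz");i={"camera_matrix":d["K"],"extrinsics":d["T"]}
a=np.radians(7.95);ex=np.array([np.cos(a),np.sin(a)]);ey=np.array([-ex[1],ex[0]]);O=np.array([.5748,-.0560])
def q(n,p,z):
    w=ray("",p,z,i)[:,:2];print(n,w.round(4).tolist(),((w-O)@np.c_[ex,ey]*1000).round(1).tolist())
q("board",[(209,26),(346,26),(344,124),(214,124)],.016)
q("jaw top face",[(210,132),(340,132)],.0265)
q("hub",[(275,260)],.073)
q("knob top",[(276,347)],.108)
K=O-.118*ey;print("axis",K,"knob",K-.05*ey)
o=monitor.get_obs();M=R.from_rotvec(o["tool_rot"]).as_matrix();print(M.round(4).tolist())
print("to knob (mm, tool)",M.T@np.r_[K-.05*ey-o["tool_pos"][:2],0]*1000)
E
```

```text
board [[0.522, -0.0248], [0.6202, -0.0112], [0.6314, -0.0793], [0.5317, -0.093]] [[-48.0, 38.2], [51.1, 38.1], [52.9, -30.9], [-47.8, -30.6]]
jaw top face [[0.5309, -0.0986], [0.6276, -0.0853]] [[-49.3, -36.1], [48.3, -36.3]]
hub [[0.5908, -0.1751]] [[-0.6, -120.1]]
knob top [[0.5976, -0.219]] [[0.0, -164.6]]
axis [ 0.59112045 -0.17286592] knob [ 0.59803589 -0.22238538]
[[-0.1367, 0.9906, 0.0013], [0.9906, 0.1367, -0.0001], [-0.0003, 0.0013, -1.0]]
to knob (mm, tool) [-8.12791903e+01 -6.18880374e-01  2.35893104e-02]
```

Call:
step_arm([
  [55,[-40,-1,0],0],
  [55,[-80,-1,10],0],
  [55,[-80,-1,40],0],
  [55,[-80,-1,70],0],
  [55,[-80,-1,84],0],
  [55,[-80,-1,84],0],
  [55,[-80,-1,84],0],
])

```text
t: 8.6
tool_pos: [0.5982, -0.2199, 0.2538]
tool_rot: [2.059, 2.37, 0.001]
contact_force: [0.3, 0.8, 1.0]
opening: 0.0466
grip_force: 0.0
```

Call:
step_arm([
  [0,[0,0,0],0],
  [0,[0,0,0],0],
  [0,[0,0,0],0],
  [0,[0,0,0],0],
  [0,[0,0,0],0],
], squeeze=40)

```text
t: 9.22
tool_pos: [0.5978, -0.2205, 0.2537]
tool_rot: [2.061, 2.37, -0.0]
contact_force: [-3.4, -0.1, 5.5]
opening: 0.0203
grip_force: 39.0
```

```bash
cat > c.py <<'E'
from h import *
import sys
K=np.array([.5911,-.1729]);a0=np.radians(7.95-90)
o=monitor.get_obs();M=R.from_rotvec(o["tool_rot"]).as_matrix();p=o["tool_pos"][:2]-K
ang=np.arctan2(p[1],p[0]);F=np.array(o["contact_force"]);r=p/np.hypot(*p);t=np.array([r[1],-r[0]])
print("t",round(o["t"],2),"theta",round((a0-ang+1)%(2*np.pi)-1,3),"radius mm",np.hypot(*p)*1000,"z",o["tool_pos"][2],"Ftan",F[:2]@t,"Frad",F[:2]@r,"Fz",F[2],"grip",o["grip_force"],o["opening"],"toolyaw",np.degrees(np.arctan2(M[1,0],M[0,0])),"tau_z",o["wrist_torque"][2],"q6",o["q"][5])
E
python3 c.py
```

```text
t 9.22 theta -0.001 radius mm 48.04869922589772 z 0.2536598220730556 Ftan 3.4336725546722944 Frad -0.3412318386604882 Fz 5.487359244557717 grip 39.0264935628511 0.02030108299824221 toolyaw 97.97383462552244 tau_z -0.004047677802457829 q6 -0.6089494863999451
```

Call:
step_arm([
  [0,[0.3,-5.8,0],6.9],
  [0,[1.4,-11.5,0],13.8],
  [0,[3.1,-17.1,0],20.6],
  [0,[5.5,-22.4,0],27.5],
  [0,[8.5,-27.4,0],34.4],
  [0,[8.5,-27.4,0],34.4],
])

```text
t: 9.98
tool_pos: [0.5707, -0.2163, 0.2542]
tool_rot: [2.665, 1.65, 0.007]
contact_force: [5.1, -2.9, 1.8]
opening: 0.0205
grip_force: 39.3
```

```bash
python3 c.py
```

```text
t 9.97 theta 0.579 radius mm 47.91457135830414 z 0.25421255226731865 Ftan -5.864808908848377 Frad 0.454193363226858 Fz 1.8294942194509847 grip 39.333762510214 0.02054490542262066 toolyaw 63.53629775162828 tau_z -0.03903546727181717 q6 -0.022360482984260122
```

Call:
step_arm([
  [0,[0.3,-5.8,0],6.9],
  [0,[1.4,-11.5,0],13.8],
  [0,[3.1,-17.1,0],20.6],
  [0,[5.5,-22.4,0],27.5],
  [0,[8.5,-27.4,0],34.4],
  [0,[8.5,-27.4,0],34.4],
])

```text
t: 10.72
tool_pos: [0.5496, -0.1969, 0.2541]
tool_rot: [3.034, 0.789, 0.007]
contact_force: [2.1, -4.2, 1.4]
opening: 0.0209
grip_force: 39.5
```

```bash
python3 c.py
```

```text
t 10.72 theta 1.185 radius mm 47.94013268538277 z 0.2541191216926844 Ftan -4.651582376150597 Frad 0.28425491393222346 Fz 1.3770312322041918 grip 39.53754340298474 0.020861685131015877 toolyaw 29.150595576823047 tau_z 0.010303756321943077 q6 0.5917091417875618
```

Call:
step_arm([
  [0,[0.3,-5.8,0],6.9],
  [0,[1.4,-11.5,0],13.8],
  [0,[1.4,-11.5,0],13.8],
])

```text
t: 11.1
tool_pos: [0.5451, -0.1862, 0.254]
tool_rot: [3.107, 0.419, 0.007]
contact_force: [1.4, -5.1, 1.5]
opening: 0.0203
grip_force: 39.7
```

```bash
python3 c.py
```

```text
t 11.1 theta 1.427 radius mm 47.8700136942504 z 0.25403743412769075 Ftan -5.27262304093593 Frad 0.11657509719699533 Fz 1.4684148913192165 grip 39.65717272600159 0.020322724364900697 toolyaw 15.35541314212767 tau_z 0.03331846848801499 q6 0.8458648507863479
```

Call:
step_arm([
  [0,[0.1,-2.9,0],3.4],
  [0,[0.3,-5.8,0],6.9],
  [0,[0.3,-5.8,0],6.9],
])

```text
t: 11.48
tool_pos: [0.5439, -0.1809, 0.2541]
tool_rot: [3.126, 0.232, 0.008]
contact_force: [1.5, -6.9, 1.2]
opening: 0.0204
grip_force: 39.6
```

```bash
python3 c.py
```

```text
t 11.47 theta 1.542 radius mm 47.83784319666331 z 0.2540709584705784 Ftan -7.061310661353253 Frad -0.30989878644665625 Fz 1.247858063026214 grip 39.58690423518419 0.02039843433808352 toolyaw 8.47099772522516 tau_z 0.0009505828326449202 q6 0.9739723370032661
```

Call:
step_arm([
  [0,[0.1,-2.4,0],2.9],
  [0,[0.2,-4.8,0],5.7],
  [0,[0.2,-4.8,0],5.7],
])

```text
t: 11.85
tool_pos: [0.5434, -0.1762, 0.254]
tool_rot: [3.134, 0.076, 0.008]
contact_force: [1.4, -6.8, 1.4]
opening: 0.0203
grip_force: 39.6
```

```bash
python3 c.py
```

```text
t 11.85 theta 1.641 radius mm 47.80349388311241 z 0.25403798924937715 Ftan -6.8979644942159695 Frad -0.8954274069356974 Fz 1.372627746085981 grip 39.580569989047945 0.020307335126003124 toolyaw 2.774877548134887 tau_z 0.014198427595842679 q6 1.080605250890494
```

Call:
step_arm([
  [0,[0.1,-2.4,0],2.9],
  [0,[0.1,-2.4,0],2.9],
  [0,[0.1,-2.4,0],2.9],
])

```text
t: 12.22
tool_pos: [0.5433, -0.1739, 0.254]
tool_rot: [3.135, -0.003, 0.008]
contact_force: [0.8, -7.2, 1.0]
opening: 0.0208
grip_force: 39.6
```

```bash
python3 c.py
```

```text
t 12.22 theta 1.689 radius mm 47.768294457432425 z 0.254017417675818 Ftan -7.214118718104491 Frad -0.6962049665285776 Fz 1.0294606899597445 grip 39.59978849859908 0.020796903443272535 toolyaw -0.11689160143479438 tau_z 0.034091330924233235 q6 1.1347823665197143
```

Call:
step_arm([
  [0,[0.1,-2.4,0],2.9],
  [0,[0.2,-4.8,0],5.7],
  [0,[0.2,-4.8,0],5.7],
])

```text
t: 12.6
tool_pos: [0.5435, -0.169, 0.254]
tool_rot: [3.131, -0.159, 0.008]
contact_force: [0.4, -7.9, 1.9]
opening: 0.0207
grip_force: 39.6
```

```bash
python3 c.py
```

```text
t 12.6 theta 1.791 radius mm 47.71529601420601 z 0.25401754348086236 Ftan -7.817234115825402 Frad -1.0157691885033593 Fz 1.8672328919514125 grip 39.59418870974332 0.02070522812236261 toolyaw -5.823033998741341 tau_z -0.05024986251225305 q6 1.242422914546067
```

Call:
step_arm([
  [0,[0.1,-2.4,0],2.9],
  [0,[0.2,-4.8,0],5.7],
  [0,[0.2,-4.8,0],5.7],
])

```text
t: 12.98
tool_pos: [0.5442, -0.1643, 0.2539]
tool_rot: [3.12, -0.315, 0.008]
contact_force: [0.6, -7.5, 1.5]
opening: 0.0203
grip_force: 39.6
```

```bash
python3 c.py
```

```text
t 12.97 theta 1.891 radius mm 47.69603965022448 z 0.2539380888307986 Ftan -7.276793243703483 Frad -1.9746398489673322 Fz 1.5409387493800548 grip 39.59117150399834 0.02034913067872197 toolyaw -11.524013735303152 tau_z -0.023419173202366556 q6 1.3501357654947903
```

Call:
step_arm([
  [0,[0.1,-2.4,0],2.9],
  [0,[0.2,-4.8,0],5.7],
  [0,[0.2,-4.8,0],5.7],
])

```text
t: 13.35
tool_pos: [0.5451, -0.1605, 0.254]
tool_rot: [3.097, -0.469, 0.008]
contact_force: [-0.5, -12.5, 1.6]
opening: 0.0205
grip_force: 39.6
```

```bash
python3 c.py
```

```text
t 13.35 theta 1.972 radius mm 47.62629940861057 z 0.2539544085956433 Ftan -12.14622729673546 Frad -2.7836873094790473 Fz 1.6256250899382652 grip 39.64758769841865 0.020478455866297235 toolyaw -17.204583054977487 tau_z 0.010425273819526584 q6 1.4579262872243952
```

Call:
step_arm([
  [0,[0,-1.2,0],1.4],
  [0,[0.1,-2.4,0],2.9],
  [0,[0.1,-2.4,0],2.9],
])

```text
t: 13.72
tool_pos: [0.5458, -0.1586, 0.2539]
tool_rot: [3.084, -0.547, 0.007]
contact_force: [-1.5, -13.1, 0.7]
opening: 0.0204
grip_force: 39.7
```

```bash
python3 c.py
```

```text
t 13.72 theta 2.016 radius mm 47.555326307413786 z 0.2539044803893425 Ftan -12.975354681021699 Frad -2.4991879167310613 Fz 0.6752087701049703 grip 39.67223950428888 0.02037783434882868 toolyaw -20.103303093221836 tau_z 0.0590386951857651 q6 1.51267851118251
```

Call:
step_arm([
  [0,[0,-1.2,0],1.4],
  [0,[0.1,-2.4,0],2.9],
  [0,[0.1,-2.4,0],2.9],
])

```text
t: 14.1
tool_pos: [0.5466, -0.1564, 0.2539]
tool_rot: [3.069, -0.625, 0.007]
contact_force: [-2.2, -12.3, 2.1]
opening: 0.0208
grip_force: 39.7
```

```bash
python3 c.py
```

```text
t 14.1 theta 2.065 radius mm 47.48594879007096 z 0.2539021585737238 Ftan -12.300085049045443 Frad -2.2143812930618125 Fz 2.131596992821515 grip 39.70956437056884 0.020830593978208405 toolyaw -23.005952288310514 tau_z 0.017110225568017636 q6 1.5675470485038143
```

Call:
step_arm([
  [0,[0,-1.2,0],1.4],
  [0,[0.1,-2.4,0],2.9],
  [0,[0.1,-2.4,0],2.9],
])

```text
t: 14.48
tool_pos: [0.5475, -0.1542, 0.2538]
tool_rot: [3.053, -0.702, 0.006]
contact_force: [-3.2, -12.6, 1.9]
opening: 0.0203
grip_force: 39.7
```

```bash
python3 c.py
```

```text
t 14.47 theta 2.116 radius mm 47.432954602492785 z 0.2538419727667859 Ftan -12.821967125356087 Frad -2.0530183413591243 Fz 1.9412262700391787 grip 39.747393254656345 0.020265294347186148 toolyaw -25.904210271226926 tau_z 0.03402228563135581 q6 1.6224579854440768
```

The effort has stayed level at about 12.7 N for more than 0.1 rad, so the limiter is slipping. I'll release the knob and lift away.

Call:
step_arm([
  [55,[0,0,0],0],
  [55,[0,0,0],0],
  [55,[0,0,0],0],
  [55,[0,0,0],0],
  [55,[0,0,-20],0],
  [55,[0,0,-50],0],
  [55,[0,0,-90],0],
  [55,[-50,0,-110],0],
  [55,[-100,0,-120],0],
  [55,[-100,0,-120],0],
])

```text
t: 15.72
tool_pos: [0.4555, -0.1063, 0.3746]
tool_rot: [3.061, -0.703, 0.007]
contact_force: [-0.3, -0.1, 1.0]
opening: 0.0471
grip_force: 0.0
```

```bash
python3 - <<'E'
from station import eyes,monitor
import cv2
print(monitor.get_obs()["contact_force"])
a=eyes.get_image("top")[:,:,::-1];b=eyes.get_image("scene")[:,:,::-1]
c=cv2.resize(a[150:270,240:400],(640,480),interpolation=cv2.INTER_CUBIC)
cv2.imwrite("pics/f.png",c)
cv2.imwrite("pics/f2.png",a)
E
```

```text
[-0.25134014 -0.06738631  1.01765814]
```

View pics/f.png

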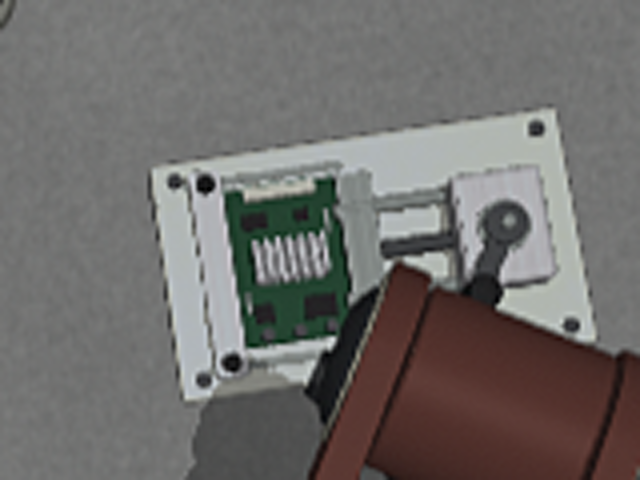

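The final picture shows the board flat at about (290,262), with no gap to the stop bar at about x=235 or to the jaw at about x=345. The gripper is clear of everything.

```bash
python3 -c "
from station import finish_job
print(finish_job())"
```

```text
the job is handed in; nothing more can be done
None
```

The board is flat in the holder, clamped between jaw and stop bar with the crank stopped at the limiter's slip (about 12.7 N, level for over 0.1 rad), everything is let go, and the job is handed in; the hand-in returned no verdict, and I did not measure the jaw force directly.

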